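Hook and snap the lid onto a desk backup battery

ROBOT

A 7-joint arm with a two-finger parallel gripper is mounted at the origin on the work surface. World frame = base frame: x ahead of the robot, y to its left, z up, the work surface at z = 0. Lengths are in m, angles in degrees, forces in N, time in s.
With the tool pointing down it reaches from about 0.4 to 0.9 m from the base axis. Payload 5.5 kg.
Tool frame: the origin (TCP) lies midway between the tips of the shut fingers; the grasp point (between the pads) lies 19 mm behind it (ctrl.grasp_offset is the distance from the TCP to the grasp point, in m); z points along the fingers, y is the line along which they close (so a half turn about z gives the same grasp; the last joint's range is limited). The gripper opens to 85 mm and grips with 20 to 120 N. Pads are 22 mm wide; open, the fingers measure 114 mm over their backs; the gripper's body (76 mm by 85 mm) begins 54 mm behind the grasp point. The pads swing forward as they close: fully open they stand 13 mm farther back than shut.
Start: joints at [-53.388, 28.699, -24.465, 88.831, 12.651, 65.22, -12.049], TCP at [0.239, 0.605, 0.231] pointing down, gripper open.
Joint ranges: [-164.97, 164.97], [-17.58, 116.51], [-87.97, 89.64], [11.32, 138.91], [-80.73, 260.73], [10.89, 115.49], [-147.41, 147.41]. Speed limits (degrees/s): [147.25, 147.25, 180, 180, 180, 180, 180].

INTERFACE

Orientations are given as a 3x3 rotation matrix whose columns are the frame's x, y, z axes.
In Python, from rig import ctrl, snapshot, ticket gives the robot as it stands.
- The arm moves only by the tool step_arm, never from a script. Its argument "deltas" is a list of rows, each a list of 7 numbers: the shift along the tool's x, y, z in m, then the turn, a rotation vector about the tool's x, y, z in degrees, then the opening, from 0 (shut) to 1 (fully open). In form: [[tx, ty, tz, rx, ry, rz, hand], ...]. A call has 1 to 5 rows; each row is the pose to reach, as a shift and turn from the pose commanded when the call began, along the tool's axes at that moment; what a row does not reach only later rows make up. A row lasts 1/12 s, in which the tool goes at most 41.7 mm and 7.16 degrees, less where a joint would pass 70% of its speed; a pose out of reach is approached as far as the arm can. A call with a gripper value outside its range is refused whole. The fingers move at their own pace and stop on an object; "force" is the grip in N (left out, the last holds). Time passes only in rows, so rows that repeat a pose let the fingers close. It gives the time, the measured TCP pose, the force, the opening and the grip force at its end, in the units of the state.
- ctrl.observe(): the state, without advancing time (a new reading comes with each control period).
- snapshot(name): name is "scene" or "top" or "wrist"; returns a dict with "frame" (384x512x3 uint8, red, green, blue), "mtx" (3x3 intrinsics, pixels), "world_to_cam" (4x4, takes a point from world to camera coordinates). Camera axes: x right, y down, z forward; pixel columns grow to the right and rows downward; lengths in m; the calibration is good to about 2 mm. A picture is of the moment at which its call begins. There is no depth.
- ticket.job_done(): hands the job in; it is judged then, once.
The state is a dict: "time_s": time; "qpos": joint angles; "joint_vel": joint speeds; "effort": joint torques, N m; "tcp_pos": TCP position; "tool_rot": TCP orientation; "wrist_force": force on the tool from outside, world axes, zero at the start; "moment": the same for the moment, N m; "finger_gap": finger opening in m; "finger_force": force on a finger pad.
Only numpy, scipy, OpenCV 4.12 (cv2) and the standard library are available. Lean on these libraries where they do the work, as an engineer would, in place of code of your own. Each camera call takes 0.05 s, during which the arm holds its last target. There are 200 camera calls.

TASK

Put the orange lid back on the desk backup battery: hold it tilted with its thin black lip low, hook the lip under the steel ledge next to the unit's display and slide it in gently (never over 12 N while the lid is still well tilted) until you feel it meet the stop, then swing the other end down and press until it snaps under the red spring catch and lies fully home. Press the end down slowly, never with more than 35 N between lid and unit; let go at the end, and leave the other things on the desk where they are.

Things in the scene. Friction and masses are not known exactly. Their poses are not given: they have to be found in the camera images.
- unit: Fixed black desk backup battery, 254 x 140 mm, x lengthwise, z up; origin on the desk under the nominal bay centre (unit x -134 to +120 mm). Block with green display at x -134 to -106, 62 mm high. The grey bay frame (seats, stop, ledge, catch) is adjustable lengthwise: fixed firmly, but in each run up to 15 mm either way along unit x from nominal. This pose does not show it: feel for the stop.
- bay (a point): Unit (0, 0, 45) mm, axes as the unit: nominal bay centre, at the height of the seats that carry the lid's underside. Seated, the lid is flat, its origin here (plus the frame's lengthwise offset), its x along the unit's x. Bay: 153 mm from stop to front wall (nominal x +78), side walls at y +-52, walls' tops at z 55. Battery packs in it reach z 42.
- stop_nominal (a point): Unit (-75, 0, 45) mm: nominal foot of the stop wall (faces +x), where the seated lip's end bears; the wall closes the back of the slot under the ledge. True place up to 15 mm off along unit x (not measured); it does not shift under load.
- ledge_nominal (a point): Unit (-67, 0, 54) mm: nominal lower front edge of the steel ledge (x -85 to -67, 124 mm across, underside z 54, top z 59). The slot for the lip is 9 mm high and 8 mm deep, open to +x. True place up to 15 mm off along unit x, together with the stop.
- catch_nominal (a point): Unit (79.5, 0, 58.5) mm: nominal axis (along y) of the red spring catch, a round nose of radius 6, 30 mm wide, in the middle of the front wall; moves with the frame's offset. It gives up to 6 mm to +x (1.2 N, plus 0.4 N per mm) as the lid's front edge is pressed past it (about 2 to 10 N), then springs out over the seated lid's top edge.
- lid: Loose orange lid, 175 to 290 g, flat on the desk, right side up. Origin at its underside, mid length (x -75 to +75 mm) and mid width (100). Plate 10 thick, x -59 to +75; black lip at the -x end, z 0 to 4, x -75 to -59, full width. Black grip fin on top: x -22 to +38, 14 thick in y, z 10 to 38. Tilted 8 to 25 degrees, lip low, the lip enters the slot; flat, the front wall bars it.
- lip (a point): Middle of the bottom edge of the lid's lip end: lid (-75, 0, 0) mm, axes as the lid.
- grip (a point): Point inside the lid's grip fin, near the centre of mass in plan: lid (8, 0, 30) mm, axes as the lid. The fin's top is 8 mm above it, the plate's top 20 mm below it.
- tape_dispenser: Loose black tape dispenser, 140 x 55 x 85 mm, origin under its centre; leave alone.
- binder_clip: Loose blue binder clip, about 65 x 41 x 20 mm, origin under its blue body; leave alone.
- coaster: Loose round wooden coaster, diameter 96, 8 mm thick, origin under its centre; leave alone.
- stapler: Loose red and black stapler, 150 x 36 x 50 mm, origin under its centre; leave alone.
- pen_cup: Loose white ceramic cup, diameter 76, 100 mm high, origin under its centre; leave alone.
- notebook: Loose blue notebook, 150 x 210 x 18 mm, origin under its centre; leave alone.
Mind the look-alikes: they are no part of the job. Of the things like the lid, leave any that is yellow; of the rest the larger one is meant.

How it is judged (in metres and radians):
On the way:
1. the lid, tilted, has its lip down in the ledge slot and bears against the unit (angle between the z axis of lid and the z axis of unit, either way round above 0.08 rad and x of lip in the frame of unit between -0.095 and -0.0515 m and z of lip in the frame of unit between 0.042 and 0.0525 m and contact force between lid and unit above 0.5 N), for 0.1 s.
At the end, for the whole second after the job is handed in: The lid lies at rest in the bay, fully home: its underside within about 2 mm of the seats (45 mm above the desk), flat to 0.025 rad, lip end under the ledge (lip 55 to 95 mm from the unit's origin towards the display), centred across to 4 mm, released (z of lid in the frame of unit between 0.043 and 0.0468 m and angle between the z axis of lid and the z axis of unit, either way round below 0.025 rad and angle between lid's own z axis and vertical below 0.1 rad and x of lip in the frame of unit between -0.095 and -0.0555 m and y of lid in the frame of unit between -0.004 and 0.004 m and linear speed of lid below 0.02 m/s); the robot touches nothing.
It fails at once if the lid, still tilted by more than 0.15 rad, is pushed against the unit with more than 12 N (angle between the z axis of lid and the z axis of unit, either way round above 0.15 rad and contact force between lid and unit above 12 N).
It fails at once if the lid is pushed against the unit with more than 35 N (contact force between lid and unit above 35 N).
It fails at once if another thing on the desk is moved more than 15 mm (distance of any of tape_dispenser, binder_clip, coaster, stapler, pen_cup, notebook from where it was at the start of the episode above 0.015 m).
It also fails if it takes over 58 s, if anything falls off the work surface, if the arm or the gripper's body presses on something with over 40 N, if the wrist force passes 120 N, or if a joint passes its speed limit or range.

## Working session

There is one attempt and no reset: what is moved stays moved. The work goes in short steps, Python scripts to look and compute and a tool call to move; the robot and the scene stay as the last step left them, time stands still between calls to the robot, and variables do not carry over. Pictures are saved under pics/ and viewed, at most 10 in all, crops included, and the job is handed in when it is done.

Besides the shell and the picture viewer there is one more tool, called after "Request:" as name(argument=value, ...) on one line, values as JSON. step_arm: Moves the arm, as the interface text tells. Its arguments: {"type":"object","properties":{"deltas":{"type":"array"},"force":{"type":"number"}},"required":["deltas"]}

```bash
ls; mkdir -p pics; python3 - <<'E'
from rig import ctrl,snapshot
import cv2,numpy as np
a=snapshot("top");b=snapshot("scene")
for n,s in(("top",a),("scene",b)):
    cv2.imwrite(f"pics/{n}0.png",s["frame"][:,:,::-1]); np.savez(f"{n}0.npz",**s)
    T=s["world_to_cam"];print(n,s["mtx"].round(1).tolist(),(-T[:3,:3].T@T[:3,3]).round(3))
o=ctrl.observe();print(o["time_s"],o["tcp_pos"],np.round(o["tool_rot"],3),ctrl.grasp_offset)
E
```

```text
pics
top [[475.2, 0.0, 250.3], [0.0, 475.2, 197.9], [0.0, 0.0, 1.0]] [ 0.404 -0.002  1.675]
scene [[349.8, 0.0, 253.5], [0.0, 349.8, 190.3], [0.0, 0.0, 1.0]] [1.015 0.504 0.873]
0.1 [0.23832713 0.60402667 0.230332  ] [[-0.93   0.367 -0.001]
 [ 0.367  0.93  -0.002]
 [ 0.    -0.002 -1.   ]] 0.0187
```

View pics/top0.png

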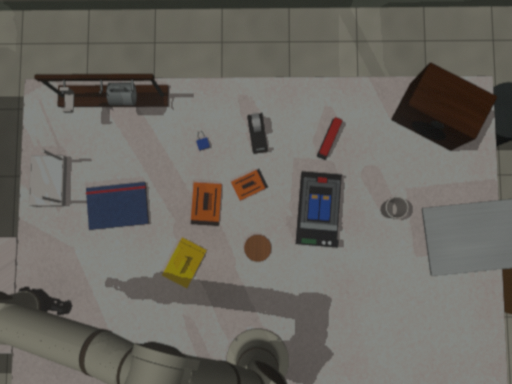

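View pics/scene0.png

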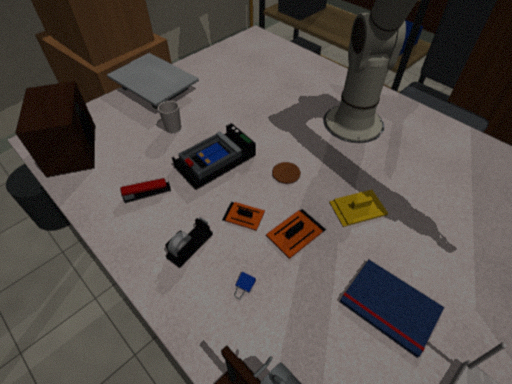

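Candidates for the lid are the large orange plate at top (207,203), a small orange one at (249,184), and a yellow one at (185,261). I choose the large orange one at (207,203). Its black lip is at the bottom, towards the robot. The unit is at (320,209), with its display at the bottom near row 241.

```bash
cat > h.py <<'E'
import numpy as np,cv2
def ray(s,px,z):
    "pixels (n,2) -> world points on plane z"
    px=np.atleast_2d(np.asarray(px,float)); T=s["world_to_cam"];R=T[:3,:3];c=-R.T@T[:3,3]
    d=(np.linalg.inv(s["mtx"])@np.c_[px,np.ones(len(px))].T).T@R
    return c+d*((z-c[2])/d[:,2])[:,None]
def proj(s,P):
    P=np.atleast_2d(P);T=s["world_to_cam"];q=(P@T[:3,:3].T+T[:3,3])@s["mtx"].T
    return q[:,:2]/q[:,2:]
def blobs(m,amin=30):
    cs,_=cv2.findContours(m.astype(np.uint8),cv2.RETR_EXTERNAL,cv2.CHAIN_APPROX_NONE)
    return sorted([c for c in cs if cv2.contourArea(c)>=amin],key=cv2.contourArea,reverse=True)
def rect(P):
    "min-area rectangle of world points: centre, long, short (mm), direction of long side deg"
    r=cv2.minAreaRect((P[:,:2]*1000).astype(np.float32)); b=cv2.boxPoints(r)
    e=[b[1]-b[0],b[2]-b[1]];e.sort(key=np.linalg.norm)
    return np.round(r[0],1),np.round(np.linalg.norm(e[1]),1),np.round(np.linalg.norm(e[0]),1),np.round(np.degrees(np.arctan2(e[1][1],e[1][0])),2)
def hsv(s): return cv2.cvtColor(s["frame"],cv2.COLOR_RGB2HSV)
E
python3 - <<'E'
from h import *
for n in("top","scene"):
    s=np.load(n+"0.npz");H=hsv(s);h,S,V=H[...,0],H[...,1],H[...,2]
    print(n)
    for c in blobs((h>4)&(h<16)&(S>170)&(V>110))[:3]: print("orange",c.reshape(-1,2).mean(0).round(),*rect(ray(s,c.reshape(-1,2),.01)))
    for c in blobs((V<75))[:8]:
        m=c.reshape(-1,2).mean(0).round()
        print("dark",m,cv2.contourArea(c),*rect(ray(s,c.reshape(-1,2),.05)))
    for c in blobs((h>45)&(h<80)&(S>100)&(V>50),3)[:3]: print("green",c.reshape(-1,2).mean(0).round(),*rect(ray(s,c.reshape(-1,2),.062)))
    for c in blobs(((h<4)|(h>175))&(S>150)&(V>80),3)[:5]: print("red",c.reshape(-1,2).mean(0).round(),*rect(ray(s,c.reshape(-1,2),.06)))
    for c in blobs((h>105)&(h<125)&(S>150)&(V>80),20)[:5]: print("blue",c.reshape(-1,2).mean(0).round(),*rect(ray(s,c.reshape(-1,2),.042)))
s=np.load("top0.npz");f=s["frame"]
a=cv2.resize(f[170:240,180:270],None,fx=4.4,fy=6,interpolation=cv2.INTER_CUBIC);a=cv2.resize(f[165:255,180:270],(400,400),interpolation=cv2.INTER_CUBIC);b=cv2.resize(f[165:255,275:365],(400,400),interpolation=cv2.INTER_CUBIC)
cv2.imwrite("pics/crop1.png",np.hstack([a,b])[:,:,::-1])
E
```

```text
top
orange [206. 202.] [546.2 181. ] 127.1 93.9 -3.79
orange [248. 185.] [604.7  33.3] 95.3 67.6 -64.94
dark [466. 112.] 6502.0 [ 859.9 -691.5] 419.8 286.9 75.49
dark [255.   4.] 3828.0 [1246.    13.2] 1825.8 37.6 89.47
dark [102.  90.] 3520.5 [938.  551.6] 480.3 122.1 88.74
dark [214. 363.] 3322.0 [  7.5 155.2] 497.5 139.3 -89.78
dark [319. 209.] 2904.0 [ 517.1 -210.9] 250.1 144.8 -4.63
dark [  9. 165.] 2627.0 [670.6 857.6] 493.1 78.3 2.77
dark [ 75. 331.] 2118.5 [114.  650.8] 509.5 167.2 57.52
dark [118. 208.] 1950.5 [520.9 481.4] 207.3 125.0 -84.13
red [330. 136.] [ 766.3 -251.6] 133.6 26.0 -24.14
red [322. 179.] [ 618.1 -221.3] 27.4 13.8 89.84
blue [325. 207.] [ 520.5 -231.1] 79.3 33.9 -5.3
blue [314. 207.] [ 525.5 -193.2] 82.1 33.2 -5.17
blue [202. 143.] [746.7 191.1] 28.7 24.7 -71.49
scene
orange [293. 235.] [547.  179.2] 127.9 97.1 -4.18
orange [245. 215.] [605.5  33.7] 98.0 71.5 -64.98
dark [116.  67.] 22851.5 [  559.9 -1032.3] 1448.4 1344.2 -45.35
dark [378.  70.] 22459.0 [-515.5  -63.3] 1396.2 1175.8 -45.35
dark [426. 329.] 4450.5 [556.2 557.6] 338.8 165.6 -84.15
dark [102. 293.] 3149.5 [1070.5 -157.5] 904.4 140.9 89.99
dark [217. 153.] 2723.5 [ 522.5 -200.3] 280.4 187.6 -4.0
dark [357. 175.] 2460.5 [244.6 163.5] 739.1 130.6 82.94
dark [256. 371.] 1433.0 [880.1 361.5] 186.4 73.8 -44.17
dark [186. 242.] 982.0 [794.3   7.9] 149.9 82.8 8.03
red [143. 186.] [ 777.1 -239. ] 133.0 28.8 -28.01
red [383. 321.] [607.7 498.2] 198.6 6.0 -84.25
red [188. 161.] [ 612.9 -225.7] 26.0 12.6 85.44
blue [213. 154.] [ 523.6 -214. ] 79.9 70.2 -5.45
blue [245. 281.] [762.5 202.8] 40.7 37.1 -71.84
```

View pics/crop1.png

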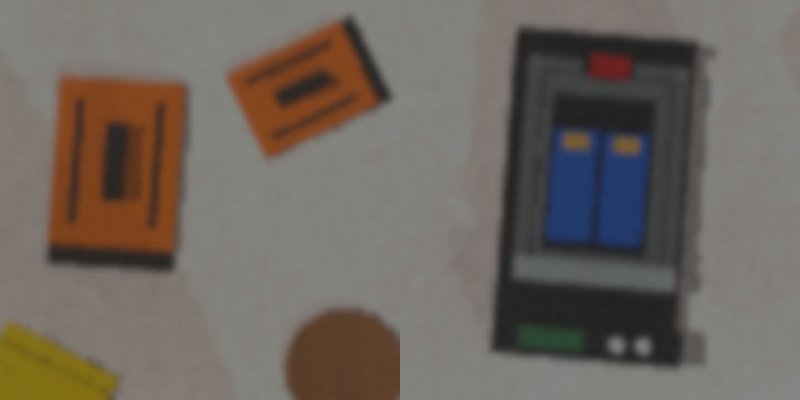

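The crop confirms the large orange lid at crop (118,170) with its lip at the bottom edge. The unit has its display at crop (550,340) and the red catch at (610,66). I move to a hover over the lid first.

```bash
cat >> h.py <<'E'
from scipy.spatial.transform import Rotation as Ro
def goal(xd_deg,tilt=0.):
    "tool rotation, z down, tool x along world heading xd_deg, then tilted about world-side tool y by tilt"
    a=np.radians(xd_deg);x=np.array([np.cos(a),np.sin(a),0]);z=np.array([0,0,-1.]);
    return np.c_[x,np.cross(z,x),z]@Ro.from_rotvec([0,tilt,0],degrees=True).as_matrix()
def delta(o,p,R):
    R0=np.array(o["tool_rot"]);return (R0.T@(np.array(p)-o["tcp_pos"])).round(4),Ro.from_matrix(R0.T@R).as_rotvec(degrees=True).round(2)
def st(o): print("t",round(o["time_s"],2),"tcp",np.round(o["tcp_pos"],4),"F",np.round(o["wrist_force"],2),"M",np.round(o["moment"],2),"gap",round(o["finger_gap"],4),"ff",np.round(o["finger_force"],1))
E
python3 - <<'E'
from h import *
from rig import ctrl
o=ctrl.observe();st(o);print(*delta(o,[.52,.18,.25],goal(176)))
E
```

```text
t 0.1 tcp [0.2383 0.604  0.2303] F [0.34 0.28 0.13] M [0.   0.02 0.01] gap 0.0855 ff 0.0
[-0.4176 -0.2912 -0.0192] [ -0.1   -0.02 -17.52]
```

Request:
step_arm(deltas=[[-0.034,-0.024,-0.002,0,0,-3.5,1],[-0.068,-0.048,-0.004,0,0,-7,1],[-0.102,-0.071,-0.006,0,0,-10.5,1],[-0.136,-0.095,-0.008,0,0,-14,1],[-0.17,-0.119,-0.01,0,0,-17.5,1]])

```text
time_s: 0.52
tcp_pos: [0.3535, 0.4296, 0.2409]
tool_rot: [[-0.998, 0.067, -0.001], [0.067, 0.998, -0.001], [0.001, -0.001, -1.0]]
wrist_force: [0.7, -0.3, -0.5]
finger_gap: 0.0855
finger_force: 0.0
```

```bash
python3 - <<'E'
from h import *
from rig import ctrl
o=ctrl.observe();st(o);print(*delta(o,[.52,.18,.25],goal(176)),*delta(o,[.5,-.21,.25],goal(176)))
E
```

```text
t 0.52 tcp [0.3535 0.4296 0.2409] F [ 0.68 -0.26 -0.5 ] M [ 0.02 -0.04 -0.03] gap 0.0855 ff 0.0
[-0.1828 -0.2379 -0.0091] [-0.04 -0.03  0.17] [-0.1889 -0.6284 -0.0088] [-0.04 -0.03  0.17]
```

Request:
step_arm(deltas=[[-0.024,-0.03,0,0,0,0,1],[-0.048,-0.06,-0.002,0,0,0,1],[-0.072,-0.092,-0.004,0,0,0,1],[-0.096,-0.124,-0.006,0,0,0,1],[-0.12,-0.156,-0.008,0,0,0,1]])

```text
time_s: 0.93
tcp_pos: [0.4622, 0.2655, 0.2492]
tool_rot: [[-0.998, 0.07, -0.0], [0.07, 0.998, -0.0], [0.0, -0.0, -1.0]]
wrist_force: [0.5, 0.7, 0.3]
finger_gap: 0.0855
finger_force: 0.0
```

Request:
step_arm(deltas=[[-0.022,-0.027,0,0,0,0,1],[-0.043,-0.054,0,0,0,0,1],[-0.063,-0.081,0,0,0,0,1],[-0.063,-0.081,0,0,0,0,1],[-0.063,-0.081,0,0,0,0,1]])

```text
time_s: 1.35
tcp_pos: [0.5198, 0.1794, 0.2487]
tool_rot: [[-0.997, 0.076, -0.001], [0.076, 0.997, -0.001], [0.001, -0.001, -1.0]]
wrist_force: [-1.0, 0.6, 0.1]
finger_gap: 0.0855
finger_force: 0.0
```

```bash
python3 - <<'E'
from h import *
from rig import ctrl,snapshot
s=snapshot("wrist");np.savez("w1.npz",**s);cv2.imwrite("pics/w1.png",s["frame"][:,:,::-1])
o=ctrl.observe();st(o);print(s["mtx"][0,0],proj(s,[[.546,.18,.01],[.52,-.21,.05]]))
H=hsv(s);h,S,V=H[...,0],H[...,1],H[...,2]
for c in blobs((h>4)&(h<16)&(S>150)&(V>90),300)[:3]: print("orange",c.reshape(-1,2).mean(0).round(),*rect(ray(s,c.reshape(-1,2),.01)))
E
```

```text
t 1.4 tcp [0.5188 0.1816 0.2488] F [-0.14  0.45 -0.46] M [ 0.09 -0.01  0.02] gap 0.0853 ff 0.0
323.7442781087535 [[256.7437096  176.62428943]
 [-95.56396546 189.47121715]]
orange [257. 172.] [545.  180.1] 134.0 99.5 -3.94
orange [80. 42.] [384.9   0.8] 92.8 87.4 85.61
orange [152. 228.] [602.   34.2] 102.6 74.6 -64.51
```

View pics/w1.png

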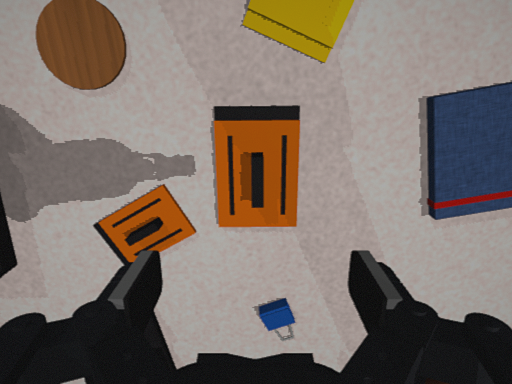

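Wrist view: the lid is at (257,172), measured 134.0 x 99.5 mm as expected, centre (0.545,0.180), yaw −3.94°. Next I look at the unit from near.

Request:
step_arm(deltas=[[0,-0.039,0,0,0,0,1],[0,-0.078,0,0,0,0,1],[0,-0.117,0,0,0,0,1],[0,-0.156,0,0,0,0,1],[0,-0.195,0,0,0,0,1]])

```text
time_s: 1.82
tcp_pos: [0.5044, -0.0116, 0.2493]
tool_rot: [[-0.998, 0.066, -0.0], [0.066, 0.998, 0.001], [0.0, 0.001, -1.0]]
wrist_force: [0.5, -0.3, -0.3]
finger_gap: 0.085
finger_force: 0.0
```

Request:
step_arm(deltas=[[0,-0.039,0,0,0,0,1],[0,-0.078,0,0,0,0,1],[0,-0.117,0,0,0,0,1],[0,-0.156,0,0,0,0,1],[0,-0.195,0,0,0,0,1]])

```text
time_s: 2.23
tcp_pos: [0.4915, -0.2062, 0.2494]
tool_rot: [[-0.998, 0.067, 0.0], [0.067, 0.998, 0.001], [-0.0, 0.001, -1.0]]
wrist_force: [1.5, 0.5, -0.0]
finger_gap: 0.0851
finger_force: 0.0
```

Request:
step_arm(deltas=[[0,0,0,0,0,0,1],[0,0,0,0,0,0,1]])

```text
time_s: 2.4
tcp_pos: [0.4911, -0.2077, 0.249]
tool_rot: [[-0.997, 0.073, -0.001], [0.073, 0.997, 0.0], [0.001, 0.0, -1.0]]
wrist_force: [0.2, 2.0, 0.0]
finger_gap: 0.0855
finger_force: 0.0
```

```bash
python3 - <<'E'
from h import *
from rig import ctrl,snapshot
s=snapshot("wrist");np.savez("w2.npz",**s);cv2.imwrite("pics/w2.png",cv2.resize(s["frame"][:,:,::-1],(800,600)))
o=ctrl.observe();st(o)
H=hsv(s);h,S,V=H[...,0],H[...,1],H[...,2]
f=lambda n,m,z,a:[print(n,c.reshape(-1,2).mean(0).round(),*rect(ray(s,c.reshape(-1,2),z))) for c in blobs(m,a)[:3]]
f("green",(h>45)&(h<80)&(S>80)&(V>40),.062,100)
f("red",((h<4)|(h>175))&(S>150)&(V>60),.0645,60)
f("blue",(h>105)&(h<125)&(S>150)&(V>60),.042,400)
E
```

```text
t 2.45 tcp [ 0.4916 -0.2054  0.249 ] F [0.67 1.13 0.21] M [ 0.04 -0.03  0.01] gap 0.0854 ff 0.0
green [283.  77.] [ 406.  -173.3] 50.9 16.3 85.77
red [242. 336.] [ 705.2 -238.7] 63.7 29.8 -22.64
red [250. 269.] [ 612.  -221.8] 30.2 21.0 85.77
blue [268. 187.] [ 523.3 -194.6] 88.2 36.3 -5.07
blue [234. 186.] [ 520.4 -233.2] 88.5 36.0 -5.69
```

View pics/w2.png

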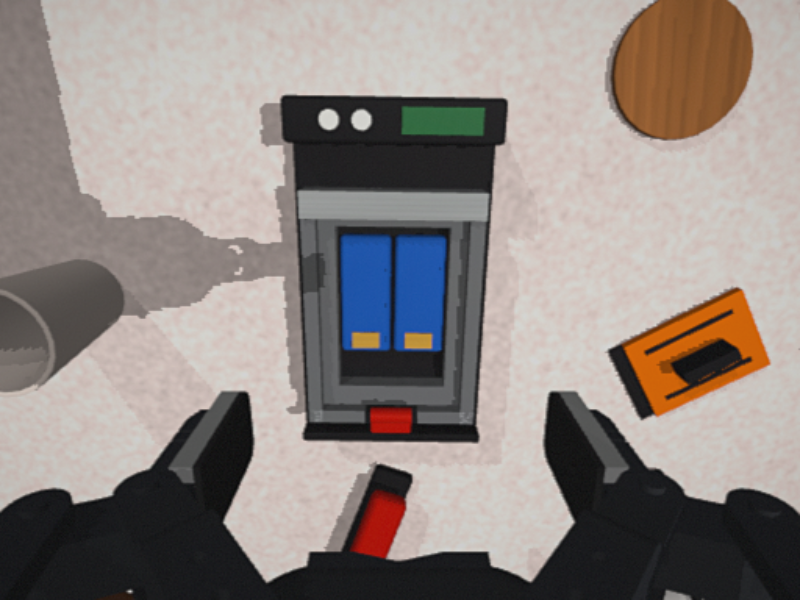

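The wrist view (800 px image) shows the unit with its display block at the top, row 120, and the light ledge strip at rows 192–221. The red catch is at (391,420). I fit the ledge and the block for yaw and centre line.

```bash
python3 - <<'E'
from h import *
s=np.load("w2.npz");H=hsv(s);h,S,V=H[...,0],H[...,1],H[...,2]
print([ (S[r,250],V[r,250]) for r in range(60,145,4)])
roi=np.zeros(V.shape,bool);roi[115:150,180:325]=1
for lo in(110,125):
  for c in blobs(roi&(V>lo)&(S<40),300)[:2]: print("ledge",c.reshape(-1,2).mean(0).round(),cv2.boundingRect(c),*rect(ray(s,c.reshape(-1,2),.059)))
roi[:]=0;roi[50:100,175:335]=1
m=roi&(V<60); m[72:,:]&=True
c=blobs(m,300)[0].reshape(-1,2); print("block",cv2.boundingRect(c))
top=c[c[:,1]<=90]; print(*rect(ray(s,top,.062)))
# edges by column/row scanning: block left/right at rows 68..88 on z=.062 ; bay outer body left/right at rows 150..270
for r in range(66,90,4):
    d=np.where(V[r,170:340]<70)[0]+170; print(r,d.min(),d.max(),ray(s,[[d.min()-.5,r],[d.max()+.5,r]],.062)[:,:2].mean(0).round(4), end=" ")
E
```

```text
[(np.uint8(17), np.uint8(213)), (np.uint8(7), np.uint8(36)), (np.uint8(21), np.uint8(36)), (np.uint8(13), np.uint8(38)), (np.uint8(20), np.uint8(38)), (np.uint8(7), np.uint8(36)), (np.uint8(22), np.uint8(35)), (np.uint8(7), np.uint8(35)), (np.uint8(20), np.uint8(25)), (np.uint8(15), np.uint8(34)), (np.uint8(8), np.uint8(34)), (np.uint8(14), np.uint8(36)), (np.uint8(7), np.uint8(37)), (np.uint8(14), np.uint8(36)), (np.uint8(14), np.uint8(36)), (np.uint8(5), np.uint8(47)), (np.uint8(5), np.uint8(157)), (np.uint8(7), np.uint8(154)), (np.uint8(5), np.uint8(153)), (np.uint8(3), np.uint8(154)), (np.uint8(4), np.uint8(135)), (np.uint8(3), np.uint8(98))]
ledge [251. 131.] (191, 122, 122, 20) [ 456.  -208.3] 123.6 18.5 84.98
ledge [319. 133.] (313, 115, 12, 35) [ 461.8 -139.7] 35.0 11.4 -1.07
ledge [251. 131.] (191, 122, 122, 20) [ 455.8 -208.3] 123.4 18.1 84.97
ledge [319. 133.] (313, 115, 12, 35) [ 461.8 -139.7] 35.0 11.4 -1.07
block (180, 61, 144, 39)
[ 402.5 -203.7] 137.3 26.3 85.77
66 180 324 [ 0.3938 -0.2027] 70 180 323 [ 0.3973 -0.2034] 74 181 323 [ 0.401  -0.2032] 78 181 323 [ 0.4046 -0.2035] 82 181 322 [ 0.4082 -0.2043] 86 181 322 [ 0.4119 -0.2046]
```

Request:
step_arm(deltas=[[-0.003,0.039,0,0,0,0,1],[-0.005,0.078,0,0,0,0,1],[-0.008,0.117,0,0,0,0,1],[-0.01,0.156,0.01,0,0,0,1],[-0.013,0.195,0.02,0,0,0,1]])

```text
time_s: 2.87
tcp_pos: [0.5181, -0.0078, 0.2299]
tool_rot: [[-0.998, 0.066, 0.002], [0.066, 0.998, 0.001], [-0.002, 0.001, -1.0]]
wrist_force: [0.7, 0.1, 0.3]
finger_gap: 0.0851
finger_force: 0.0
```

Request:
step_arm(deltas=[[-0.003,0.039,0.01,0,0,0,1],[-0.005,0.078,0.025,0,0,0,1],[-0.008,0.117,0.04,0,0,0,1],[-0.01,0.156,0.055,0,0,0,1],[-0.013,0.195,0.07,0,0,0,1]])

```text
time_s: 3.28
tcp_pos: [0.5428, 0.1852, 0.1592]
tool_rot: [[-0.998, 0.065, -0.0], [0.065, 0.998, 0.002], [0.001, 0.002, -1.0]]
wrist_force: [-0.0, -0.3, 0.9]
finger_gap: 0.0857
finger_force: 0.0
```

Request:
step_arm(deltas=[[0,0,0.03,0,0,0,1],[0,0,0.055,0,0,0,0.6],[0,0,0.055,0,0,0,0.5]])

```text
time_s: 3.53
tcp_pos: [0.539, 0.1828, 0.0997]
tool_rot: [[-0.998, 0.063, -0.01], [0.063, 0.998, -0.001], [0.009, -0.002, -1.0]]
wrist_force: [-1.6, -0.9, -1.2]
finger_gap: 0.0635
finger_force: 0.0
```

```bash
python3 - <<'E'
from h import *
from rig import ctrl
o=ctrl.observe();st(o);print(*delta(o,[.545,.1801,.0125],goal(176.06)))
E
```

```text
t 3.53 tcp [0.539  0.1828 0.0997] F [-1.56 -0.9  -1.17] M [-0.03  0.04  0.  ] gap 0.0635 ff 0.0
[-0.007  -0.0022  0.0872] [-0.1  -0.54  0.31]
```

Request:
step_arm(deltas=[[-0.003,-0.002,0.025,0,0,0.2,0.45],[-0.004,-0.002,0.05,0,0,0.3,0.45],[-0.004,-0.002,0.058,0,0,0.3,0.45],[-0.004,-0.002,0.058,0,0,0.3,0.45],[-0.004,-0.002,0.058,0,0,0.3,0.45]])

```text
time_s: 3.95
tcp_pos: [0.5484, 0.1785, 0.0476]
tool_rot: [[-0.997, 0.074, -0.0], [0.074, 0.997, 0.001], [0.0, 0.001, -1.0]]
wrist_force: [0.7, -0.3, -0.3]
finger_gap: 0.0385
finger_force: 0.0
```

```bash
python3 - <<'E'
from h import *
from rig import ctrl
o=ctrl.observe();st(o);print(*delta(o,[.545,.1801,.0125],goal(176.06)))
E
```

```text
t 3.95 tcp [0.5484 0.1785 0.0476] F [ 0.7  -0.28 -0.3 ] M [ 0.    0.02 -0.01] gap 0.0385 ff 0.0
[0.0035 0.0013 0.0351] [ 0.04 -0.01 -0.33]
```

Request:
step_arm(deltas=[[0.003,0.001,0.012,0,0,-0.3,0.45],[0.003,0.001,0.024,0,0,-0.3,0.45],[0.003,0.001,0.035,0,0,-0.3,0.45],[0.003,0.001,0.035,0,0,-0.3,0.45],[0.003,0.001,0.035,0,0,-0.3,0.45]])

```text
time_s: 4.37
tcp_pos: [0.5447, 0.1783, 0.0105]
tool_rot: [[-0.998, 0.07, -0.002], [0.07, 0.998, -0.001], [0.002, -0.001, -1.0]]
wrist_force: [-0.1, -0.7, -0.2]
finger_gap: 0.0382
finger_force: 0.0
```

Request:
step_arm(deltas=[[0,0,0,0,0,0,0.1],[0,0,0,0,0,0,0],[0,0,0,0,0,0,0],[0,0,0,0,0,0,0],[0,0,0,0,0,0,0]], force=80)

```text
time_s: 4.78
tcp_pos: [0.5462, 0.1789, 0.0122]
tool_rot: [[-0.998, 0.07, 0.001], [0.07, 0.998, 0.0], [-0.001, 0.0, -1.0]]
wrist_force: [0.1, 0.1, 3.6]
finger_gap: 0.0129
finger_force: 79.0
```

```bash
python3 - <<'E'
from h import *
from rig import ctrl
o=ctrl.observe();st(o);print(*delta(o,[.545,.1801,.0125],goal(176.06)))
E
```

```text
t 4.78 tcp [0.5462 0.1789 0.0122] F [0.09 0.06 3.57] M [-0.03  0.08 -0.01] gap 0.0129 ff 79.0
[ 0.0012  0.0011 -0.0003] [ 0.03  0.06 -0.09]
```

Request:
step_arm(deltas=[[0,0,-0.015,0,0,0,0],[0,0,-0.04,0,0,0,0],[0,0,-0.07,0,0,0,0],[0,0,-0.105,0,0,0,0],[0,0,-0.14,0,0,0,0]])

```text
time_s: 5.2
tcp_pos: [0.5445, 0.1783, 0.1521]
tool_rot: [[-0.998, 0.07, -0.002], [0.07, 0.998, -0.001], [0.002, -0.001, -1.0]]
wrist_force: [1.2, 0.7, -1.2]
finger_gap: 0.0123
finger_force: 78.3
```

Request:
step_arm(deltas=[[0,-0.03,-0.005,0,0,0.3,0],[0,-0.065,-0.01,0,0,0.6,0],[0,-0.1,-0.015,0,0,1,0],[0,-0.14,-0.015,0,0,1,0],[0,-0.18,-0.015,0,0,1,0]])

```text
time_s: 5.62
tcp_pos: [0.5326, -0.0021, 0.1669]
tool_rot: [[-0.996, 0.086, 0.001], [0.086, 0.996, 0.0], [-0.001, 0.0, -1.0]]
wrist_force: [0.9, -0.5, -1.8]
finger_gap: 0.0124
finger_force: 78.4
```

```bash
cat >> h.py <<'E'
YAW=-5.0; F=np.array([.5317,-.2149]); G=np.array([84.2,12.2])  # TCP from lip end, in lid x,z (mm)
def tcp_for(xl,zl,th,y=0):
    "tool pose for lip at frame (xl,y,zl) mm, lid tilted th deg"
    a=np.radians(th);c,s=np.cos(a),np.sin(a)
    x=xl+G[0]*c-G[1]*s; z=zl+G[0]*s+G[1]*c; b=np.radians(YAW)
    p=F+(x*np.array([np.cos(b),np.sin(b)])+y*np.array([-np.sin(b),np.cos(b)]))/1e3
    return np.r_[p,z/1e3],goal(180+YAW,-th)
def lip_of(o):
    "frame lip x,y,z (mm), tilt deg, from the tool pose"
    R=np.array(o["tool_rot"]);ex,ey,ez=-R[:,0],R[:,1],-R[:,2]
    L=np.array(o["tcp_pos"])-(G[0]*ex+G[1]*ez)/1e3; b=np.radians(YAW);u=np.array([np.cos(b),np.sin(b)]);v=np.array([-u[1],u[0]])
    d=L[:2]-F;return np.round([d@u*1e3,d@v*1e3,L[2]*1e3,np.degrees(np.arcsin(ex[2])),np.degrees(np.arctan2(ex[1],ex[0]))-YAW,np.degrees(np.arcsin(ey[2]))],2)
E
python3 - <<'E'
from h import *
from rig import ctrl
o=ctrl.observe();st(o);print(*delta(o,*tcp_for(-45,80,14)))
E
```

```text
t 5.62 tcp [ 0.5326 -0.0021  0.1669] F [ 0.9  -0.49 -1.78] M [-0.02 -0.11  0.06] gap 0.0124 ff 78.4
[-0.0512 -0.2121  0.0547] [ 1.000e-02 -1.396e+01  4.000e-02]
```

Request:
step_arm(deltas=[[-0.008,-0.038,0,0,-3,0,0],[-0.017,-0.076,0,0,-6,0,0],[-0.026,-0.114,0,0,-9,0,0],[-0.034,-0.152,0,0,-12,0,0],[-0.043,-0.186,0,0,-14,0,0]])

```text
time_s: 6.03
tcp_pos: [0.5578, -0.1926, 0.1662]
tool_rot: [[-0.966, 0.089, 0.242], [0.086, 0.996, -0.023], [-0.243, -0.001, -0.97]]
wrist_force: [-0.6, 0.9, -1.9]
finger_gap: 0.0123
finger_force: 78.3
```

Request:
step_arm(deltas=[[-0.006,-0.026,0.0,0,0,0,0],[-0.006,-0.026,0.0,0,0,0,0],[-0.006,-0.026,0.0,0,0,0,0],[-0.006,-0.026,0.0,0,0,0,0]])

```text
time_s: 6.37
tcp_pos: [0.5625, -0.2155, 0.1675]
tool_rot: [[-0.967, 0.088, 0.24], [0.085, 0.996, -0.02], [-0.241, 0.001, -0.971]]
wrist_force: [-0.1, 0.3, -2.1]
finger_gap: 0.0124
finger_force: 78.4
```

```bash
python3 - <<'E'
from h import *
from rig import ctrl,snapshot
s=snapshot("wrist");np.savez("w3.npz",**s);cv2.imwrite("pics/w3.png",cv2.resize(s["frame"][:,:,::-1],(800,600)))
o=ctrl.observe();st(o);print(lip_of(o),*delta(o,*tcp_for(-45,80,14)))
E
```

```text
t 6.42 tcp [ 0.5627 -0.2147  0.1675] F [-0.55  0.53 -2.27] M [0.11 0.32 0.  ] gap 0.0126 ff 78.4
[-4.790e+01  2.880e+00  1.354e+02  1.393e+01  5.000e-02  6.000e-02] [ 0.0105 -0.003   0.0544] [ 0.08 -0.07  0.05]
```

View pics/w3.png

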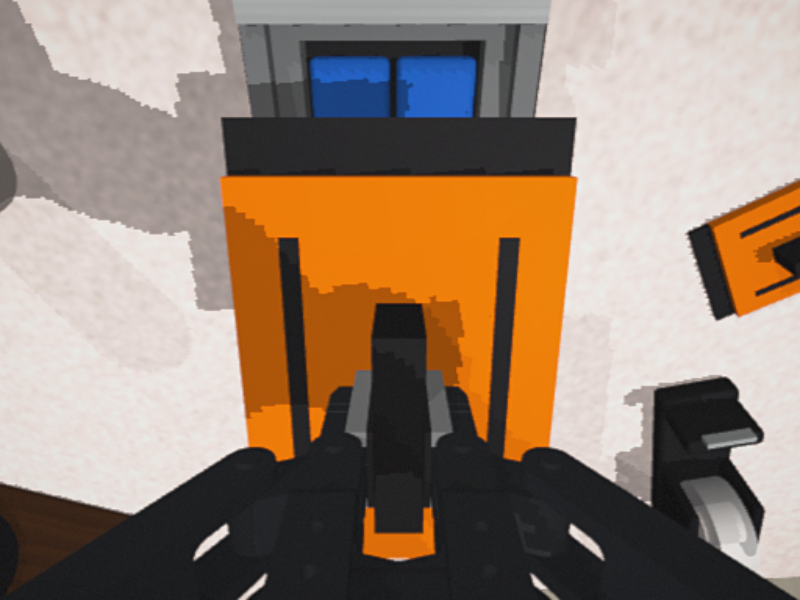

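The wrist view (800 px image) shows the lid held, with its lip end edge at row 118, cols 222–577. The ledge is above it at cols 237–549. I measure both from this picture for lateral alignment.

```bash
cat > meas.py <<'E'
from h import *
def edge_rays(s,o):
    V=hsv(s)[...,2];b=np.radians(YAW);u=np.array([np.cos(b),np.sin(b)]);v=np.array([-u[1],u[0]])
    fr=lambda P:np.c_[(P[:,:2]-F)@u*1e3,(P[:,:2]-F)@v*1e3].round(2)
    return V,fr
E
python3 - <<'E'
from meas import *
s=dict(np.load("w3.npz"));V,fr=edge_rays(s,None);S=hsv(s)[...,1]
from rig import ctrl
o=ctrl.observe();R=np.array(o["tool_rot"]);ex,ey,ez=-R[:,0],R[:,1],-R[:,2]
L=np.array(o["tcp_pos"])-(G[0]*ex+G[1]*ez)/1e3
C=[L+ez*.004+ey*.05,L+ez*.004-ey*.05]
print("pred lip corners",proj(s,C).round(1).tolist())
for r in (80,90,100): 
    row=V[r,120:400]<70; d=np.where(row)[0]+120; d=d[(d>135)&(d<375)];print("lip row",r,d.min(),d.max())
c=[np.where(V[60:110,x]<60)[0].min()+60 for x in(170,200,250,300,350)];print("lip top rows",c)
for r in(4,8,12):
    d=np.where((V[r]>100)&(S[r]<12))[0];d=d[(d>140)&(d<365)];print("ledge row",r,V[r,140:170].tolist(),V[r,335:365].tolist())
    
print([V[r,250] for r in range(8,24)])
print("pred ledge front corners",proj(s,[np.r_[F+(-67*np.array([.9962,-.0872])+y*np.array([.0872,.9962]))/1e3,.059] for y in(62,-62)]).round(1).tolist())
E
```

```text
pred lip corners [[369.2, 74.1], [141.8, 74.6]]
lip row 80 142 367
lip row 90 144 366
lip row 100 145 365
lip top rows [np.int64(75), np.int64(73), np.int64(60), np.int64(76), np.int64(76)]
ledge row 4 [154, 155, 154, 153, 154, 154, 152, 151, 151, 161, 168, 167, 166, 168, 166, 167, 167, 166, 167, 168, 168, 166, 168, 168, 167, 167, 167, 169, 167, 167] [170, 170, 170, 171, 169, 171, 170, 171, 171, 173, 171, 171, 172, 172, 172, 171, 171, 198, 217, 217, 219, 220, 219, 218, 219, 218, 216, 215, 215, 215]
ledge row 8 [152, 152, 151, 152, 153, 153, 153, 154, 155, 157, 164, 168, 168, 168, 168, 167, 167, 168, 168, 168, 169, 168, 168, 167, 168, 168, 169, 168, 169, 169] [180, 179, 179, 180, 179, 179, 180, 180, 180, 179, 179, 181, 181, 181, 181, 179, 187, 215, 220, 219, 220, 220, 220, 217, 216, 215, 214, 215, 217, 218]
ledge row 12 [150, 154, 154, 155, 156, 157, 156, 157, 158, 154, 157, 161, 163, 164, 162, 164, 162, 162, 164, 163, 163, 164, 164, 163, 164, 163, 164, 164, 165, 165] [169, 172, 171, 171, 171, 171, 171, 172, 171, 170, 171, 170, 171, 171, 169, 169, 201, 221, 223, 223, 223, 222, 221, 219, 219, 217, 217, 217, 218, 219]
[np.uint8(170), np.uint8(170), np.uint8(166), np.uint8(167), np.uint8(165), np.uint8(167), np.uint8(167), np.uint8(137), np.uint8(108), np.uint8(109), np.uint8(110), np.uint8(111), np.uint8(110), np.uint8(109), np.uint8(111), np.uint8(111)]
pred ledge front corners [[350.3, 15.1], [150.6, 15.3]]
```

Request:
step_arm(deltas=[[0.003,-0.001,0.015,0,0,0,0],[0.006,-0.002,0.03,0,0,0,0],[0.009,-0.003,0.045,0,0,0,0],[0.012,-0.003,0.06,0,0,0,0],[0.015,-0.003,0.072,0,0,0,0]])

```text
time_s: 6.83
tcp_pos: [0.5656, -0.217, 0.0933]
tool_rot: [[-0.967, 0.084, 0.24], [0.082, 0.996, -0.019], [-0.241, 0.001, -0.971]]
wrist_force: [-1.2, -0.2, -2.4]
finger_gap: 0.0127
finger_force: 78.4
```

Request:
step_arm(deltas=[[0,0,0,0,0,0,0],[0,0,0,0,0,0,0],[0,0,0,0,0,0,0]])

```text
time_s: 7.08
tcp_pos: [0.5664, -0.2185, 0.0952]
tool_rot: [[-0.967, 0.086, 0.242], [0.083, 0.996, -0.021], [-0.243, 0.0, -0.97]]
wrist_force: [-0.3, -0.4, -1.0]
finger_gap: 0.0124
finger_force: 78.4
```

```bash
cat > q.py <<'E'
from h import *
from rig import ctrl
import sys
o=ctrl.observe();st(o);print(lip_of(o))
if len(sys.argv)>1: print(*delta(o,*tcp_for(*map(float,sys.argv[1:]))))
E
python3 q.py -45 48 14
```

```text
t 7.08 tcp [ 0.5664 -0.2185  0.0952] F [-0.3  -0.4  -1.04] M [0.06 0.35 0.01] gap 0.0124 ff 78.4
[-4.388e+01 -6.500e-01  6.295e+01  1.404e+01  7.000e-02  1.000e-02]
[0.0047 0.0006 0.0143] [0.02 0.04 0.07]
```

Request:
step_arm(deltas=[[0.001,0.0005,0.003,0,0,0,0],[0.002,0.0005,0.006,0,0,0,0],[0.003,0.0005,0.009,0,0,0,0],[0.004,0.0005,0.012,0,0,0,0],[0.004,0.0005,0.014,0,0,0,0]])

```text
time_s: 7.5
tcp_pos: [0.5648, -0.219, 0.0795]
tool_rot: [[-0.967, 0.088, 0.24], [0.085, 0.996, -0.021], [-0.241, 0.0, -0.97]]
wrist_force: [0.1, -0.7, -2.2]
finger_gap: 0.0129
finger_force: 78.4
```

Request:
step_arm(deltas=[[0,0,0,0,0,0,0],[0,0,0,0,0,0,0]])

```text
time_s: 7.67
tcp_pos: [0.5651, -0.219, 0.0798]
tool_rot: [[-0.967, 0.088, 0.241], [0.085, 0.996, -0.021], [-0.242, 0.0, -0.97]]
wrist_force: [0.3, 0.5, -1.7]
finger_gap: 0.0123
finger_force: 78.4
```

```bash
python3 q.py -58 47 14
```

```text
t 7.67 tcp [ 0.5651 -0.219   0.0798] F [ 0.28  0.54 -1.69] M [0.02 0.34 0.  ] gap 0.0123 ff 78.4
[-4.512e+01 -1.140e+00  4.759e+01  1.398e+01 -3.000e-02  1.000e-02]
[ 0.0126  0.0012 -0.0026] [ 0.   -0.02 -0.03]
```

Request:
step_arm(deltas=[[0.003,0.0006,-0.0005,0,0,0,0],[0.006,0.0012,-0.001,0,0,0,0],[0.009,0.0012,-0.0015,0,0,0,0],[0.012,0.0012,-0.002,0,0,0,0],[0.0145,0.0012,-0.0025,0,0,0,0]])

```text
time_s: 8.08
tcp_pos: [0.5501, -0.2165, 0.0789]
tool_rot: [[-0.967, 0.088, 0.241], [0.085, 0.996, -0.021], [-0.242, -0.0, -0.97]]
wrist_force: [-0.5, -0.3, -2.2]
finger_gap: 0.0125
finger_force: 78.4
```

Request:
step_arm(deltas=[[0,0,0,0,0,0,0],[0,0,0,0,0,0,0]])

```text
time_s: 8.25
tcp_pos: [0.5505, -0.2167, 0.079]
tool_rot: [[-0.967, 0.088, 0.241], [0.085, 0.996, -0.021], [-0.242, -0.0, -0.97]]
wrist_force: [-0.4, -0.1, -1.9]
finger_gap: 0.0129
finger_force: 78.4
```

```bash
python3 - <<'E'
from h import *
from rig import ctrl,snapshot
s=snapshot("wrist");np.savez("w4.npz",**s);cv2.imwrite("pics/w4.png",cv2.resize(s["frame"][:,:,::-1],(800,600))[:300])
E
python3 q.py -62 46 14
```

```text
t 8.3 tcp [ 0.5507 -0.2167  0.079 ] F [ 0.27  0.43 -1.3 ] M [ 0.04  0.37 -0.07] gap 0.013 ff 78.4
[-5.963e+01 -5.000e-02  4.679e+01  1.402e+01 -4.000e-02 -1.000e-02]
[0.0025 0.0001 0.0002] [-0.01  0.02 -0.03]
```

View pics/w4.png

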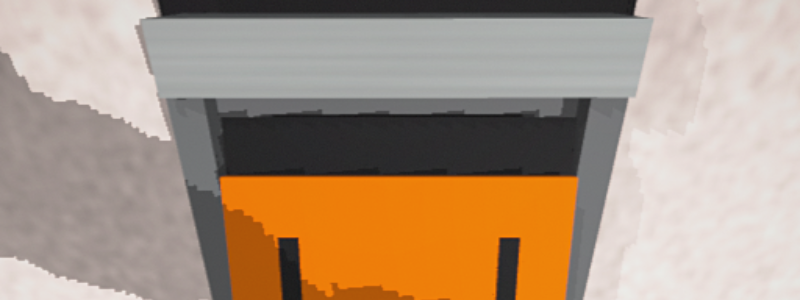

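The view shows the lip (edge at row 115, cols 220–575) centred between the side walls (217, 578), just in front of the ledge edge at row 97. I slide in gently.

Request:
step_arm(deltas=[[0.0018,0,-0.0004,0,0,0,0],[0.0036,0,-0.0008,0,0,0,0],[0.0055,0,-0.0012,0,0,0,0],[0.0073,0,-0.0016,0,0,0,0],[0.009,0,-0.002,0,0,0,0]])

```text
time_s: 8.72
tcp_pos: [0.5412, -0.2157, 0.0786]
tool_rot: [[-0.967, 0.088, 0.241], [0.085, 0.996, -0.021], [-0.242, 0.0, -0.97]]
wrist_force: [-0.2, 0.6, -1.9]
finger_gap: 0.0127
finger_force: 78.4
```

```bash
python3 q.py -73 46.5 14
```

```text
t 8.72 tcp [ 0.5412 -0.2157  0.0786] F [-0.17  0.59 -1.92] M [ 0.03  0.36 -0.01] gap 0.0127 ff 78.4
[-6.925e+01  9.000e-02  4.639e+01  1.399e+01 -4.000e-02  1.000e-02]
[ 0.0036 -0.     -0.001 ] [-0.   -0.01 -0.03]
```

Request:
step_arm(deltas=[[0.0007,0,-0.0002,0,0,0,0],[0.0014,0,-0.0004,0,0,0,0],[0.0021,0,-0.0006,0,0,0,0],[0.0028,0,-0.0007,0,0,0,0]])

```text
time_s: 9.05
tcp_pos: [0.5386, -0.2155, 0.0787]
tool_rot: [[-0.967, 0.088, 0.241], [0.085, 0.996, -0.021], [-0.242, -0.0, -0.97]]
wrist_force: [0.2, 0.4, -1.6]
finger_gap: 0.0125
finger_force: 78.4
```

Request:
step_arm(deltas=[[0.0005,0,-0.0001,0,0,0,0],[0.001,0,-0.0002,0,0,0,0],[0.0015,0,-0.0003,0,0,0,0]])

```text
time_s: 9.3
tcp_pos: [0.5371, -0.2154, 0.0786]
tool_rot: [[-0.967, 0.088, 0.241], [0.085, 0.996, -0.021], [-0.242, 0.0, -0.97]]
wrist_force: [-0.9, 0.0, -2.5]
finger_gap: 0.0125
finger_force: 78.4
```

```bash
python3 q.py -75 46.5 14
```

```text
t 9.3 tcp [ 0.5371 -0.2154  0.0786] F [-0.91  0.01 -2.46] M [ 0.06  0.31 -0.03] gap 0.0125 ff 78.4
[-7.335e+01  6.000e-02  4.639e+01  1.400e+01 -3.000e-02  0.000e+00]
[ 0.0016 -0.     -0.0005] [-0.01  0.   -0.03]
```

Request:
step_arm(deltas=[[0.0004,0,-0.0001,0,0,0,0],[0.0008,0,-0.0002,0,0,0,0],[0.0012,0,-0.0003,0,0,0,0]])

```text
time_s: 9.55
tcp_pos: [0.5359, -0.2153, 0.0786]
tool_rot: [[-0.967, 0.088, 0.241], [0.085, 0.996, -0.021], [-0.242, -0.0, -0.97]]
wrist_force: [0.2, -0.5, -1.8]
finger_gap: 0.0126
finger_force: 78.4
```

Request:
step_arm(deltas=[[0.0004,0,-0.0001,0,0,0,0],[0.0008,0,-0.0002,0,0,0,0]])

```text
time_s: 9.72
tcp_pos: [0.5357, -0.2152, 0.0789]
tool_rot: [[-0.966, 0.088, 0.242], [0.085, 0.996, -0.021], [-0.243, -0.0, -0.97]]
wrist_force: [1.6, -0.1, -3.3]
finger_gap: 0.0126
finger_force: 78.3
```

```bash
python3 q.py -75 46.5 14
```

```text
t 9.72 tcp [ 0.5357 -0.2152  0.0789] F [ 1.64 -0.07 -3.28] M [ 0.04 -0.21  0.04] gap 0.0126 ff 78.3
[-7.465e+01  5.000e-02  4.657e+01  1.408e+01 -2.000e-02 -1.000e-02]
[ 0.0003 -0.      0.0001] [-0.02  0.08 -0.02]
```

Request:
step_arm(deltas=[[0,0,0,0,0,0,0],[0,0,0,0,0,0,0],[0,0,0,0,0,0,0]])

```text
time_s: 9.97
tcp_pos: [0.5357, -0.2152, 0.0789]
tool_rot: [[-0.966, 0.088, 0.242], [0.085, 0.996, -0.021], [-0.243, -0.0, -0.97]]
wrist_force: [2.7, 0.2, -2.6]
finger_gap: 0.0126
finger_force: 78.3
```

```bash
python3 q.py -75 45.5 14
```

```text
t 9.97 tcp [ 0.5357 -0.2152  0.0789] F [ 2.65  0.22 -2.63] M [ 0.06 -0.32 -0.01] gap 0.0126 ff 78.3
[-7.465e+01  7.000e-02  4.658e+01  1.407e+01 -2.000e-02 -1.000e-02]
[ 0.0006 -0.      0.0011] [-0.01  0.07 -0.02]
```

Contact is clear: Fx rose to about +2.7 N and the moment flipped, with the lip at −74.65 (the stop). Now I swing the free end down about the lip.

Request:
step_arm(deltas=[[-0.0001,0,0.0019,0,1.2,0,0],[-0.0002,0,0.0038,0,2.4,0,0],[-0.0003,0,0.0057,0,3.6,0,0],[-0.0005,0,0.0076,0,4.8,0,0],[-0.0006,0,0.0096,0,6,0,0]], force=115)

```text
time_s: 10.38
tcp_pos: [0.5384, -0.2155, 0.0697]
tool_rot: [[-0.986, 0.088, 0.138], [0.087, 0.996, -0.012], [-0.139, -0.0, -0.99]]
wrist_force: [2.3, 0.6, -1.7]
finger_gap: 0.0119
finger_force: 114.2
```

```bash
python3 q.py -75 45.5 5
```

```text
t 10.38 tcp [ 0.5384 -0.2155  0.0697] F [ 2.33  0.63 -1.7 ] M [-0.   -0.17 -0.02] gap 0.0119 ff 114.2
[-7.494e+01 -3.000e-02  4.595e+01  7.990e+00 -2.000e-02 -2.000e-02]
[-0.0004  0.0001  0.0048] [-0.02  2.99 -0.02]
```

Request:
step_arm(deltas=[[-0.0001,0,0.0012,0,0.75,0,0],[-0.0002,0,0.0024,0,1.5,0,0],[-0.0003,0,0.0036,0,2.25,0,0],[-0.0004,0,0.0048,0,3,0,0]])

```text
time_s: 10.72
tcp_pos: [0.5392, -0.2155, 0.0649]
tool_rot: [[-0.992, 0.088, 0.086], [0.087, 0.996, -0.008], [-0.087, -0.0, -0.996]]
wrist_force: [1.2, 0.2, 0.5]
finger_gap: 0.0117
finger_force: 114.4
```

```bash
python3 q.py -75 45.2 3
```

```text
t 10.72 tcp [ 0.5392 -0.2155  0.0649] F [1.22 0.21 0.47] M [ 0.02 -0.28 -0.  ] gap 0.0117 ff 114.4
[-7.525e+01  6.000e-02  4.545e+01  4.980e+00 -3.000e-02 -0.000e+00]
[-0.0006 -0.      0.0032] [-0.    1.98 -0.03]
```

Request:
step_arm(deltas=[[-0.0001,0,0.0008,0,0.5,0,0],[-0.0002,0,0.0016,0,1,0,0],[-0.0003,0,0.0024,0,1.5,0,0],[-0.0004,0,0.0032,0,2,0,0]])

```text
time_s: 11.05
tcp_pos: [0.5398, -0.2156, 0.0616]
tool_rot: [[-0.995, 0.088, 0.052], [0.088, 0.996, -0.005], [-0.052, -0.0, -0.999]]
wrist_force: [1.5, -0.8, 0.0]
finger_gap: 0.0117
finger_force: 114.5
```

```bash
python3 q.py -75 45.0 1
```

```text
t 11.05 tcp [ 0.5398 -0.2156  0.0616] F [ 1.45 -0.79  0.02] M [ 0.05 -0.32  0.03] gap 0.0117 ff 114.5
[-7.531e+01  4.000e-02  4.507e+01  2.970e+00 -3.000e-02 -0.000e+00]
[-0.0007 -0.      0.003 ] [-0.    1.97 -0.03]
```

Request:
step_arm(deltas=[[-0.0002,0,0.0008,0,0.5,0,0],[-0.0003,0,0.0015,0,1,0,0],[-0.0005,0,0.0023,0,1.5,0,0],[-0.0006,0,0.003,0,2,0,0]])

```text
time_s: 11.38
tcp_pos: [0.5402, -0.2156, 0.0584]
tool_rot: [[-0.996, 0.088, 0.016], [0.088, 0.996, -0.001], [-0.016, 0.0, -1.0]]
wrist_force: [1.7, 0.9, 0.2]
finger_gap: 0.0118
finger_force: 114.5
```

```bash
python3 q.py -75 45.0 0
```

```text
t 11.38 tcp [ 0.5402 -0.2156  0.0584] F [1.69 0.89 0.15] M [-0.   -0.26  0.05] gap 0.0118 ff 114.5
[-7.543e+01  6.000e-02  4.489e+01  9.300e-01 -3.000e-02  0.000e+00]
[-0.0006 -0.      0.0013] [ 0.    0.93 -0.03]
```

Request:
step_arm(deltas=[[-0.0001,0,0.0005,0,0.3,0,0],[-0.0002,0,0.001,0,0.6,0,0],[-0.0003,0,0.0014,0,0.95,0,0],[-0.0003,0,0.0014,0,0.95,0,0]])

```text
time_s: 11.72
tcp_pos: [0.5404, -0.2157, 0.0572]
tool_rot: [[-0.996, 0.088, -0.001], [0.088, 0.996, 0.0], [0.001, 0.0, -1.0]]
wrist_force: [-1.1, 1.0, 4.3]
finger_gap: 0.0121
finger_force: 114.9
```

```bash
python3 - <<'E'
from h import *
from rig import ctrl,snapshot
s=snapshot("scene");np.savez("s5.npz",**s)
cv2.imwrite("pics/s5.png",cv2.resize(s["frame"][110:200,150:270],(800,600),interpolation=cv2.INTER_CUBIC)[:,:,::-1])
E
python3 q.py -75 45.0 0
```

```text
t 11.77 tcp [ 0.5404 -0.2157  0.0572] F [-1.47  0.24  3.98] M [0.06 0.25 0.09] gap 0.012 ff 114.9
[-7.549e+01  2.000e-02  4.505e+01 -1.000e-02 -3.000e-02  0.000e+00]
[-0.0005  0.      0.    ] [ 0.   -0.01 -0.03]
```

View pics/s5.png

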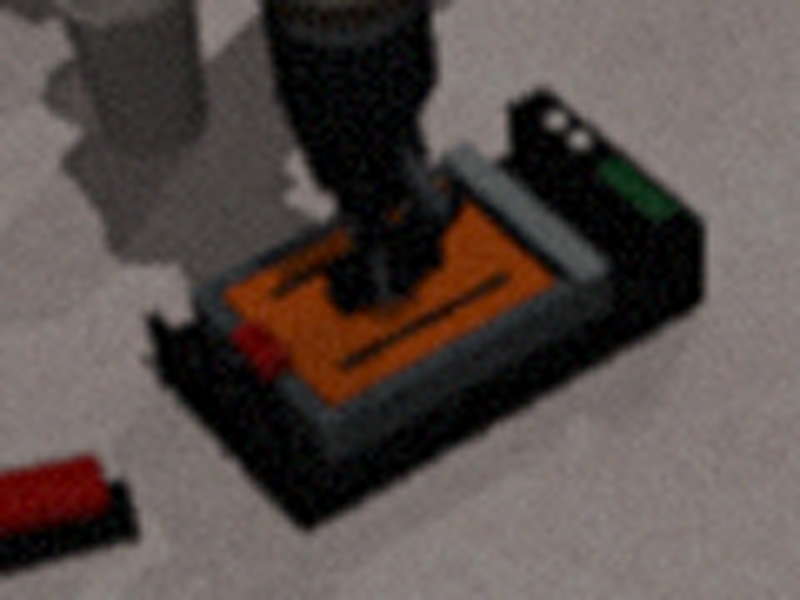

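The crop shows the lid flat in the bay, with the red catch (crop (262,348)) over its front edge and the lip under the ledge. The wrist force also shows the seats now carrying the lid. I press slightly more to be sure.

Request:
step_arm(deltas=[[0,0,0.0005,0,0.2,0,0],[0,0,0.001,0,0.4,0,0],[0,0,0.001,0,0.4,0,0]])

```text
time_s: 12.02
tcp_pos: [0.5403, -0.2157, 0.0572]
tool_rot: [[-0.996, 0.088, -0.007], [0.088, 0.996, 0.001], [0.007, -0.0, -1.0]]
wrist_force: [-4.5, 2.3, 11.3]
finger_gap: 0.012
finger_force: 116.3
```

```bash
python3 q.py -75 45.0 0
```

```text
t 12.02 tcp [ 0.5403 -0.2157  0.0572] F [-4.52  2.26 11.35] M [0.23 0.51 0.02] gap 0.012 ff 116.3
[-7.566e+01  3.000e-02  4.559e+01 -4.000e-01 -4.000e-02 -0.000e+00]
[-0.0006  0.     -0.    ] [-0.   -0.4  -0.04]
```

Firm on the seats at about 13 N. I relax, release and retreat.

Request:
step_arm(deltas=[[0,0,-0.001,0,-0.4,0,0],[0,0,-0.001,0,-0.4,0,0.2],[0,0,-0.001,0,-0.4,0,0.45],[0,0,-0.001,0,-0.4,0,0.5],[0,0,-0.001,0,-0.4,0,0.5]], force=40)

```text
time_s: 12.43
tcp_pos: [0.5405, -0.2156, 0.0569]
tool_rot: [[-0.996, 0.088, 0.0], [0.088, 0.996, 0.0], [-0.0, 0.0, -1.0]]
wrist_force: [-0.4, -0.0, -0.3]
finger_gap: 0.043
finger_force: 0.0
```

Request:
step_arm(deltas=[[0,0,-0.008,0,0,0,0.5],[0,0,-0.03,0,0,0,0.5],[0,0,-0.065,0,0,0,0.5],[0,0,-0.1,0,0,0,0.5],[0,0,-0.14,0,0,0,0.5]])

```text
time_s: 12.85
tcp_pos: [0.5396, -0.2152, 0.1981]
tool_rot: [[-0.996, 0.088, -0.001], [0.088, 0.996, 0.001], [0.002, 0.001, -1.0]]
wrist_force: [1.3, -0.2, 0.1]
finger_gap: 0.0428
finger_force: 0.0
```

Request:
step_arm(deltas=[[0.02,0,-0.02,0,0,0,0.5],[0.04,0,-0.04,0,0,0,0.5],[0.05,0,-0.05,0,0,0,0.5],[0.05,0,-0.05,0,0,0,0.5],[0.05,0,-0.05,0,0,0,0.5]])

```text
time_s: 13.27
tcp_pos: [0.4911, -0.2116, 0.2483]
tool_rot: [[-0.996, 0.088, 0.003], [0.088, 0.996, -0.001], [-0.003, -0.001, -1.0]]
wrist_force: [0.9, 0.1, -0.1]
finger_gap: 0.043
finger_force: 0.0
```

```bash
python3 - <<'E'
from h import *
from rig import ctrl,snapshot
s=snapshot("wrist");cv2.imwrite("pics/w6.png",cv2.resize(s["frame"][:,:,::-1],(800,600)))
H=hsv(s);h,S,V=H[...,0],H[...,1],H[...,2]
for c in blobs((h>4)&(h<16)&(S>150)&(V>60),600)[:3]:
  for z in (.055,): print("orange",c.reshape(-1,2).mean(0).round(),*rect(ray(s,c.reshape(-1,2),z)))
print("expected centre",F+8e-3*np.array([.9962,-.0872]))
st(ctrl.observe())
E
```

```text
orange [255. 202.] [ 539.6 -214.9] 134.8 101.5 -5.06
orange [440.  38.] [390.2 -26.9] 83.1 73.0 84.9
orange [451. 221.] [578.9   2.3] 88.7 68.6 -64.38
expected centre [ 0.5396696 -0.2155976]
t 13.32 tcp [ 0.4911 -0.2112  0.2473] F [ 0.68 -0.44 -0.21] M [-0.01  0.02  0.04] gap 0.0427 ff 0.0
```

View pics/w6.png

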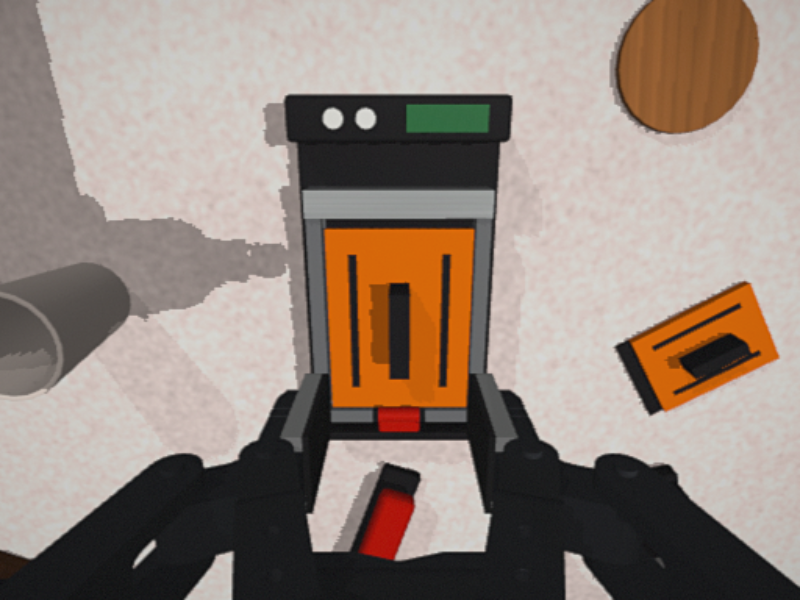

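The lid lies flat in the bay: centre within 1 mm of expected, yaw −5.06°, catch at (398,420) over its front edge, and the gripper is clear. I hand the job in.

```bash
python3 -c "
from rig import ticket
print(ticket.job_done())"
```

```text
the job is handed in; nothing more can be done
None
```

I put the orange lid back on the battery unit: lip hooked under the ledge against the stop, other end snapped under the red catch. It was lying flat and released when I handed the job in at about 13 s; no verdict came back.

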